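Re-index the alignment turn plate

ROBOT

A 7-joint arm with a two-finger parallel gripper is mounted at the origin on the work surface. World frame = base frame: x ahead of the robot, y to its left, z up, the work surface at z = 0. Lengths are in m, angles in degrees, forces in N, time in s.
With the tool pointing down it reaches from about 0.425 to 0.875 m from the base axis. Payload 4.7 kg.
Tool frame: the origin (TCP) lies midway between the tips of the shut fingers; the grasp point (between the pads) lies 19 mm behind it; z points along the fingers, x is the direction in which the jaws open and shut, and the axes are right-handed (so a half turn about z gives the same grasp; the last joint's range is limited). The gripper opens to 87 mm and grips with 3 to 60 N. Pads are 19 mm wide; open, the fingers measure 117 mm over their backs; the gripper's body (75 mm by 190 mm) begins 51 mm behind the grasp point.
Start: joints at [-74.364, 18.392, -4.016, 83.108, 1.295, 78.541, -3.26], TCP at [0.166, 0.628, 0.223] pointing down, gripper open.
Joint ranges: [-163.93, 163.93], [-17.29, 119.83], [-79.2, 71.16], [3.27, 140.29], [-89.18, 269.18], [5.43, 117.66], [-154.24, 154.24]. Speed limits (degrees/s): [147.25, 147.25, 180, 180, 180, 180, 180].

INTERFACE

Orientations are given as [roll, pitch, yaw] about the fixed x, y, z axes, in that order (R = Rz(yaw) Ry(pitch) Rx(roll)).
In Python, from cell import telemetry, optics, env gives the robot as it stands.
- The arm moves only by the tool arm_command, never from a script. Its arguments are lists of equal length, an entry for each row: "translation": the shift along the tool's x, y, z in cm, a list of three; "twist": the turn about the tool's z in degrees. In form: {"translation": [[x, y, z], ...], "twist": [twist, ...]}. A call has 1 to 10 rows; each row shifts and turns the pose as measured when the row begins, along the tool's axes as they then stand; what a row does not reach is not made up. A row lasts 1/8 s, in which the tool goes at most 62.5 mm and 10.7 degrees, less where a joint would pass 70% of its speed; a pose out of reach is approached as far as the arm can. A call is refused whole if a number of a shift passes 6.25 or a number of a turn 10.7, either way. A call with a gripper value outside its range is refused whole. "grip" is the opening in per cent of the stroke, from 0 (shut) to 100 (fully open), set as the call begins (left out, the last holds). The fingers move at their own pace and stop on an object; "force" is the grip in N (left out, the last holds). Time passes only in rows, so rows that do not move let the fingers close. It gives the time, the measured TCP pose, the force and the opening at its end, in the units of the state.
- telemetry.get_obs(): the state, without advancing time (a new reading comes with each control period).
- optics.read_camera(name): name is "side" or "top" or "wrist"; returns a dict with "img" (384x512x3 uint8, blue, green, red), "fx", "fy", "cx", "cy" (pixels), "extrinsics" (4x4, takes a point from camera to world coordinates); the wrist camera has in their place "hand_eye" (4x4, takes a point from camera to tool coordinates, whose origin is the TCP and whose axes are the tool frame's). Camera axes: x right, y up, looking along -z (the intrinsics and any distortion apply to the point x, -y, -z); pixel columns grow to the right and rows downward; lengths in m; the calibration is good to about 2 mm. A picture is of the moment at which its call begins: read the wrist's pose just before it. There is no depth.
- env.sign_off(): hands the job in, once; it reports no verdict.
The state is a dict: "time_s": time; "qpos": joint angles; "joint_velocities": joint speeds; "effort": joint torques, N m; "tool_pos": TCP position; "tool_rot": TCP orientation; "force": force on the tool from outside, world axes, zero at the start; "wrist_torque": the same for the moment, N m; "grip_width": finger opening in m.
Only numpy, scipy, OpenCV 4.12 (cv2) and the standard library are available. Lean on these libraries where they do the work, as an engineer would, in place of code of your own. Each camera call takes 0.05 s, during which the arm holds its last target. There are 200 camera calls.

TASK

On the wheel-alignment turn plate, pull the red ring of the spring plunger straight out to its stop, swing the round plate until the ring comes over the green dot, and let the plunger snap fully home into the notch there so that the plate is locked. Leave the sockets, pins, chocks and other loose things where they lie.

Things in the scene. Friction and masses are not known exactly. Their poses are not given: they have to be found in the camera images.
- turn_base: Fixed aluminium base slab of the turn plate, 8 mm thick. Origin: on its underside, on the vertical axis the round plate turns about. Its -x axis is where the plunger points outward when plate is 0 (roughly to the robot); z up. The slab reaches 250 mm along -x, 230 mm along +x and to either side.
- plate (a joint): Angle of the round aluminium plate (300 mm across, top 55 mm high) about turn_base's vertical axis, rad, positive anticlockwise from above, hard stops at -0.78 and 0.78. Friction about 0.25 N m with the plunger pulled clear; blocked while it is in a notch. A grey bracket on it (46 mm wide, top 63 mm high, reaching 214 mm from the axis) carries the plunger over the quadrants.
- plunger (a joint): How far the plunger is pulled out, radially away from the axis, m: 0 fully home, 0.022 at its hard stop. The spring pulls it home with 6 N at 0, 15 N at the stop. Its 10 mm pin clears the quadrants above 0.016 and, let go between notches, rests on their outer face at about 0.016. It goes below 0.004 only in a notch or in the starting gap.
- start_gap (a point): Point on the base slab's top, 169 mm out from the axis along turn_base's -x. It is the middle of the open gap between two steel arc quadrants (radius 158 to 180 mm, 45 mm high), one on either side, each with one 16 mm wide notch. The plunger starts in this gap: fully home, with 12 to 30 mm of play either way. Axes as turn_base.
- ring (a point): Centre of the plunger's level red pull ring, 36 mm high, 257 mm from the axis when home; it turns with the plate. Bars 12 x 12 mm; opening 54 mm radially by 68 mm sideways, clear from above. Hook it with closed fingers in the opening, or pinch the outer bar (33 mm farther out). Pushing it sideways turns the plate. Axes: x inward to the axis, y sideways, z up.
- green_dot: Flat green dot, 26 mm across, on the base slab, 257 mm from the axis and 0.58 rad to one side of turn_base's -x axis. It marks the notch to use, on the quadrant of that side. That quadrant is clamped up to 0.05 rad (13 mm at the ring) off to either side, so the notch's exact place must be felt. Origin: centre of its underside.
- yellow_dot: Flat yellow dot, 26 mm across, the same on the other side; it marks the notch not to use. Origin: centre of its underside.
- socket_tall: Steel wrench socket, 32 mm across, 62 mm high, upright on the side of the base slab. Bystander. Origin: centre of its underside.
- socket_short: Dark wrench socket, 32 mm across, 45 mm high, upright on the other side of the slab. Bystander. Origin: centre of its underside.
- locking_pin: Bent steel pin, 12 mm thick, about 160 mm long, flat on the table to the right. Bystander. Origin: under the middle of its straight leg.
- chock_left: Black rubber wheel chock with handle, about 320 x 85 x 62 mm, on the table to the left. Bystander. Origin: on its underside, below the base of its body.
- chock_right: The same, on the table to the right. Bystander.
- spanner: Steel spanner, 200 mm long, flat on the table near left. Bystander. Origin: on its underside.
- spray_can: Blue can, 56 mm across, 190 mm high, upright on the table near right. Bystander. Origin: centre of its underside.

How it is judged (in metres and radians):
On the way, in this order (a step that is already met when the one before it is completed fails the run):
1. the plunger is pulled out to its stop (value of joint plunger above 0.02 m), for 0.1 s.
2. the plunger has snapped home with its ring over the green dot (value of joint plunger below 0.004 m and horizontal distance between ring and green_dot below 0.025 m), for 0.1 s.
At the end, for the whole second after the job is handed in: The plunger is home (less than 4 mm out) in the notch at the green dot, with the ring's centre within 25 mm of the dot seen from above, and the plate at rest (all of step 2 and velocity of joint plate between -0.03 and 0.03 rad/s); the robot touches nothing.
It fails at once if a loose thing other than the turn plate is moved more than 20 mm (distance of any of chock_left, chock_right, socket_tall, socket_short, locking_pin, spanner, spray_can from where it was at the start of the episode above 0.02 m).
It also fails if it takes over 48 s, if anything falls off the work surface, if the arm or the gripper's body presses on something with over 40 N, if the wrist force passes 120 N, or if a joint passes its speed limit or range.

## Working session

There is one attempt and no reset: what is moved stays moved. The work goes in short steps, Python scripts to look and compute and a tool call to move; the robot and the scene stay as the last step left them, time stands still between calls to the robot, and variables do not carry over. Pictures are saved under pics/ and viewed, about 8 in all and at most 12, crops included, and the job is handed in when it is done.

Besides the shell and the picture viewer there is one more tool, called after ">>>" as name(argument=value, ...), one argument or row to a line, values as JSON. arm_command: Moves the arm, as the interface text tells. Its arguments: {"type":"object","properties":{"translation":{"type":"array","items":{"type":"array","items":{"type":"number"}}},"twist":{"type":"array","items":{"type":"number"}},"grip":{"type":"number"},"force":{"type":"number"}},"required":["translation","twist"]}

```bash
mkdir -p pics; ls
python3 - <<'E'
from cell import telemetry, optics, env
import cv2,numpy as np
o=telemetry.get_obs(); print(o)
ims=[]
for n in ("top","side"):
    c=optics.read_camera(n); print(n,c["fx"],c["fy"],c["cx"],c["cy"],[k for k in c]); print(c["extrinsics"])
    cv2.imwrite(f"pics/{n}0.png",c["img"])
E
```

```text
pics
{'time_s': 0.0, 'qpos': array([-74.36433667,  18.43815391,  -4.0141784 ,  83.17473282,
         1.29564507,  78.54005992,  -3.25938668]), 'joint_velocities': array([0.045312  , 0.07572439, 0.02760475, 0.01218368, 0.0368492 ,
       0.05825494, 0.00734816]), 'effort': array([-4.54745259e-04, -4.91271079e+01, -4.04367289e-01, -3.12540793e+01,
       -6.41605980e-02,  4.32964310e-02,  1.59189367e-04]), 'tool_pos': array([0.16627181, 0.62780747, 0.22147307]), 'tool_rot': array([1.79993216e+02, 1.07674797e-01, 7.51735342e+01]), 'force': array([ 0.51510989, -0.05141201, -0.52358166]), 'wrist_torque': array([0.06511089, 0.01388973, 0.0037724 ]), 'grip_width': 0.08721173063815632}
top 428.11999966620573 428.11999966620573 257.73287898094594 188.8565007029043 ['img', 'fx', 'fy', 'cx', 'cy', 'extrinsics']
[[ 0.01657161  0.9823878  -0.18611714  0.28183835]
 [-0.99984777  0.01729818  0.00228048 -0.00810836]
 [ 0.0054598   0.18605102  0.98252491  1.55652982]
 [ 0.          0.          0.          1.        ]]
side 455.21457006334543 455.21457006334543 253.87676262915545 182.641746858062 ['img', 'fx', 'fy', 'cx', 'cy', 'extrinsics']
[[-0.97996247  0.13801278 -0.14361766  0.3017535 ]
 [-0.19843554 -0.61409272  0.76388053  1.26533129]
 [ 0.01723072  0.7770731   0.62917446  1.11176345]
 [ 0.          0.          0.          1.        ]]
```

View pics/top0.png

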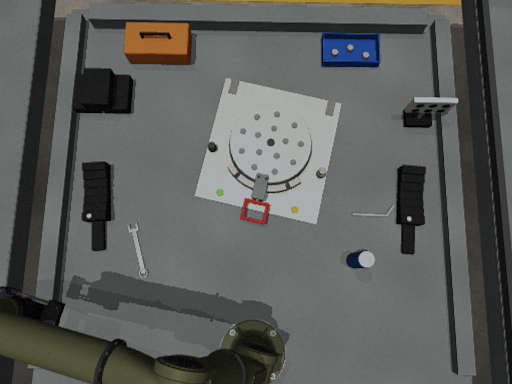

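View pics/side0.png

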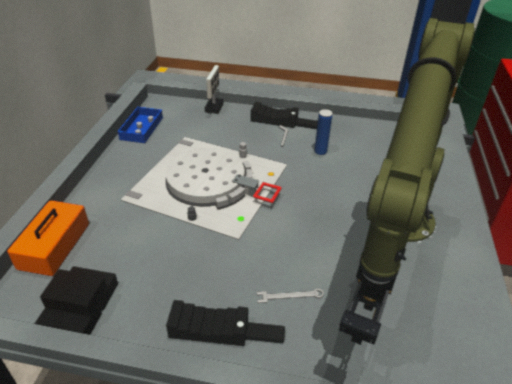

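The top view shows the red ring at about (255,211), the green dot at (220,192), the yellow dot at (295,210) and the plate's centre hole at (270,142). The side view agrees: green lies on the robot's left (+y). Next I measure positions.

```bash
cat > h.py <<'E'
from cell import telemetry, optics, env
import cv2,numpy as np
def ray(c,u,v,z,E=None):
    E=c["extrinsics"] if E is None else E
    d=E[:3,:3]@np.array([(u-c["cx"])/c["fx"],-(v-c["cy"])/c["fy"],-1.]); o=E[:3,3]
    return o+d*(z-o[2])/d[2]
def mask(im,name):
    h=cv2.cvtColor(im,cv2.COLOR_BGR2HSV)
    if name=="red": return cv2.inRange(h,(0,130,80),(8,255,255))|cv2.inRange(h,(172,130,80),(180,255,255))
    lo,hi={"green":((45,120,80),(75,255,255)),"yellow":((18,120,120),(34,255,255))}[name]
    return cv2.inRange(h,lo,hi)
def blobs(m,a=20):
    n,l,s,c=cv2.connectedComponentsWithStats(m)
    return [(c[i],s[i],l==i) for i in range(1,n) if s[i][4]>a]
E
python3 - <<'E'
from h import *
for n in ("top","side"):
    c=optics.read_camera(n)
    for col,z in (("green",.01),("yellow",.01),("red",.042)):
        for b in blobs(mask(c["img"],col)):
            u,v=b[0]
            if 180<u<320 and 120<v<240 or n=="side":
                print(n,col,b[0].round(1),b[1],ray(c,u,v,z).round(4))
                if col=="red":
                    ys,xs=np.where(b[2]); r=cv2.minAreaRect(np.c_[xs,ys].astype(np.float32)); print(r,ray(c,*r[0],z).round(4))
                    print([ray(c,*p,z)[:2].round(4).tolist() for p in cv2.boxPoints(r)])
c=optics.read_camera("top")
print("hole",ray(c,270.5,142.5,.055))
E
```

```text
top green [219.6 192.3] [217 190   6   6  29] [0.5596 0.128  0.01  ]
top yellow [294.5 209.6] [292 207   6   6  31] [ 0.5003 -0.1468  0.01  ]
top red [254.3 211.3] [240 199  29  25 247] [ 0.4872 -0.0008  0.042 ]
((254.44943237304688, 210.71908569335938), (25.63398551940918, 21.436607360839844), 12.994616508483887) [ 0.4892 -0.0012  0.042 ]
[[0.4612, 0.0512], [0.5367, 0.0358], [0.5174, -0.054], [0.4422, -0.0378]]
side green [500.2   8.4] [485   0  27  21 421] [-0.8393 -2.5159  0.01  ]
side green [240.5 218.2] [238 216   6   5  24] [0.5597 0.132  0.01  ]
side yellow [161.9  68.8] [157  66  11   6  51] [ 1.2471 -0.9397  0.01  ]
side red [507.3  65.6] [501  58  11  22 142] [-0.6324 -1.3657  0.042 ]
((506.0, 68.5), (21.0, 10.0), 90.0) [-0.6163 -1.323   0.042 ]
[[-0.6196, -1.4672], [-0.6771, -1.4812], [-0.6132, -1.1902], [-0.5604, -1.1776]]
side red [267.1 192.3] [253 182  28  21 205] [0.4876 0.0109 0.042 ]
((266.63763427734375, 191.5413055419922), (24.137224197387695, 17.911352157592773), 16.699243545532227) [0.4902 0.0069 0.042 ]
[[0.5349, 0.0461], [0.5358, -0.0551], [0.4443, -0.0335], [0.4475, 0.0651]]
side red [503.6 230.2] [ 491  185   21   81 1089] [-0.3215  0.0312  0.042 ]
((501.0, 225.0), (80.0, 20.0), 90.0) [-0.3184  0.0065  0.042 ]
[[-0.3282, -0.2155], [-0.4028, -0.2322], [-0.3103, 0.1888], [-0.2492, 0.2021]]
hole [ 0.73903632 -0.05527304  0.055     ]
```

>>> arm_command(
  translation=[
    [-4,3.7,0],
    [-4,3.7,0],
    [-4,3.7,0],
    [-4,3.7,0],
    [-4,3.7,0],
    [-4,3.7,0],
    [-4,3.7,0],
    [-4,3.7,0],
    [-4,3.7,0],
    [-4,3.7,0],
  ],
  twist=[0,0,0,0,0,0,0,0,0,0],
  grip=0,
  force=20,
)

```text
time_s: 1.5
tool_pos: [0.4275, 0.1359, 0.2208]
tool_rot: [180.0, -0.2, 75.7]
force: [1.4, 0.2, 0.9]
grip_width: 0.0018
```

```bash
cat >> h.py <<'E'
AX=np.array([.740,-.0535]); PHI0=167.8
def pol(o=None):
    o=o or telemetry.get_obs(); p=o["tool_pos"]; d=p[:2]-AX
    yaw=o["tool_rot"][2]; out=np.degrees(np.arctan2(d[1],d[0]))%360
    print("t",round(o["time_s"],2),"p",p.round(4),"rot",o["tool_rot"].round(2),"R",np.hypot(*d).round(4),"th",round(out-PHI0,2),"yaw-rel",round(yaw-(out-90),2))
    a=np.radians(yaw); X=np.array([np.cos(a),np.sin(a)]);Y=np.array([np.sin(a),-np.cos(a)]); f=o["force"]
    print("tool force x,y,z",(f[:2]@X).round(2),(f[:2]@Y).round(2),-f[2].round(2),"w",o["grip_width"].round(4))
    return o,X,Y
def goto(tgt):
    o,X,Y=pol(); d=np.array(tgt)-o["tool_pos"]; print("shift cm",(100*np.array([d[:2]@X,d[:2]@Y,-d[2]])).round(2))
E
python3 -c "
from h import *
goto([.4915,.0127,.20])"
```

```text
t 1.5 p [0.4275 0.1359 0.2208] rot [ 1.7999e+02 -1.7000e-01  7.5680e+01] R 0.3654 th -19.03 yaw-rel 16.91Traceback (most recent call last):
  File "<string>", line 3, in <module>
    goto([.4915,.0127,.20])
    ~~~~^^^^^^^^^^^^^^^^^^^
  File "h.py", line 24, in goto
    o,X,Y=pol(); d=np.array(tgt)-o["tool_pos"]; print("shift cm",(100*np.array([d[:2]@X,d[:2]@Y,-d[2]])).round(2))
          ~~~^^
  File "h.py", line 21, in pol
    print("tool force x,y,z",(f[:2]@X).round(2),(f[:2]@Y).round(2),-f[2].round(2),"w",o["grip_width"].round(4))
                                                                                      ^^^^^^^^^^^^^^^^^^^^^
AttributeError: 'float' object has no attribute 'round'
```

>>> arm_command(
  translation=[
    [-3.4,3.1,3],
    [-3.4,3.1,3],
    [-3.4,3.1,3],
    [0,0,0],
  ],
  twist=[-1,-1,0,0],
)

```text
time_s: 2.0
tool_pos: [0.4985, 0.0073, 0.1298]
tool_rot: [179.7, -0.3, 77.3]
force: [-0.5, 1.4, 0.1]
grip_width: 0.0003
```

```bash
sed -i 's/o\["grip_width"\].round(4)/round(o["grip_width"],4)/' h.py; python3 -c "
from h import *
goto([.4915,.0127,.20])
c=optics.read_camera('wrist'); print(c['hand_eye'],c['fx'],c['cx'],c['cy'])
o=telemetry.get_obs()
from scipy.spatial.transform import Rotation as Ro
T=np.eye(4);T[:3,:3]=Ro.from_euler('xyz',o['tool_rot'],degrees=True).as_matrix();T[:3,3]=o['tool_pos']
E=T@c['hand_eye']
cv2.imwrite('pics/w1.png',c['img'])
for col,z in (('red',.042),('green',.01),('yellow',.01)):
  for b in blobs(mask(c['img'],col),100):
    ys,xs=np.where(b[2]); r=cv2.minAreaRect(np.c_[xs,ys].astype(np.float32)); print(col,b[1],r,ray(c,*r[0],z,E).round(4),[ray(c,*p,z,E)[:2].round(4).tolist() for p in cv2.boxPoints(r)])
"
```

```text
t 2.0 p [0.4985 0.0073 0.1298] rot [179.69  -0.34  77.31] R 0.2491 th -1.94 yaw-rel 1.44
tool force x,y,z 1.23 -0.77 -0.1 w 0.0003
shift cm [ 0.37 -0.8  -7.02]
[[ 9.99998842e-01 -1.06771323e-03  1.08470157e-03  1.17193116e-03]
 [-7.09908480e-04 -9.57593201e-01 -2.88122818e-01 -7.95182397e-02]
 [ 1.34633539e-03  2.88121714e-01 -9.57592849e-01 -1.62772734e-01]
 [ 0.00000000e+00  0.00000000e+00  0.00000000e+00  1.00000000e+00]] 281.7355302979635 250.24694033541942 194.80713118799144
red [ 190  148  101   81 3780] ((240.0, 188.0), (80.0, 100.0), 90.0) [0.4873 0.0041 0.042 ] [[0.4418, -0.0308], [0.4611, 0.0558], [0.5371, 0.0423], [0.5159, -0.0521]]
green [363 208  22  22 381] ((373.5, 218.5), (21.0, 21.0), 90.0) [0.5608 0.1345 0.01  ] [[0.5462, 0.1246], [0.5512, 0.1466], [0.5758, 0.1446], [0.5707, 0.1221]]
yellow [101 210  24  22 408] ((112.5, 221.00001525878906), (23.33452033996582, 20.50609588623047), 45.0) [ 0.502  -0.1414  0.01  ] [[0.4972, -0.1572], [0.485, -0.1361], [0.5067, -0.1255], [0.5195, -0.1468]]
yellow [264 262   4  39 112] ((265.5, 281.0), (38.0, 3.0), 90.0) [0.6116 0.0047 0.01  ] [[0.5868, 0.008], [0.5876, 0.0113], [0.6376, 0.0012], [0.6368, -0.0023]]
```

View pics/w1.png

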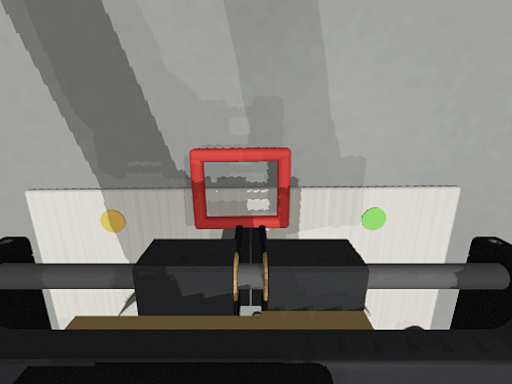

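The wrist view shows the ring's opening clear at (240,188), the green dot at (373,218) and the yellow dot at (112,221). The three views agree to within about 4 mm. Next I shift over the opening and lower the closed fingers.

>>> arm_command(
  translation=[
    [0.4,-1.0,2],
    [0,0,3],
    [0,0,2.5],
    [0,0,2.5],
    [0,0,0.5],
    [0,0,0],
  ],
  twist=[-0.5,0,0,0,0,0],
)

```text
time_s: 2.8
tool_pos: [0.4928, 0.027, 0.0287]
tool_rot: [179.3, -1.0, 78.7]
force: [0.3, -0.7, -0.2]
grip_width: 0.0005
```

```bash
sed -i 's/-.0535/-.0515/' h.py; python3 -c "
from h import *
goto([.490,.0133,.022])
"
```

```text
t 2.8 p [0.4928 0.027  0.0287] rot [179.3   -0.98  78.69] R 0.2593 th -5.41 yaw-rel 6.3
tool force x,y,z -0.59 0.4 0.24 w 0.0005
shift cm [-1.39 -0.01  0.67]
```

```bash
python3 -c "
from h import *
goto([.490,.0133,.022])
c=optics.read_camera('wrist'); d=optics.read_camera('side')
cv2.imwrite('pics/w2.png',np.hstack([cv2.resize(c['img'],(400,300)),cv2.resize(d['img'][150:240,210:330],(400,300))]))
for b in blobs(mask(d['img'],'red')): print(b[0],b[1])
pol()
"
```

```text
t 2.8 p [0.4928 0.027  0.0287] rot [179.3   -0.98  78.69] R 0.2593 th -5.41 yaw-rel 6.3
tool force x,y,z -0.59 0.4 0.24 w 0.0005
shift cm [-1.39 -0.01  0.67]
[507.31914894  65.68794326] [501  58  11  22 141]
[503.55839416 230.07755474] [ 491  185   21   81 1096]
[271.68468468 195.5045045 ] [254 186  27  18 111]
t 2.9 p [0.4933 0.0269 0.0291] rot [179.25  -1.03  78.66] R 0.2589 th -5.43 yaw-rel 6.29
tool force x,y,z -0.73 -0.67 -0.52 w 0.0002
```

View pics/w2.png

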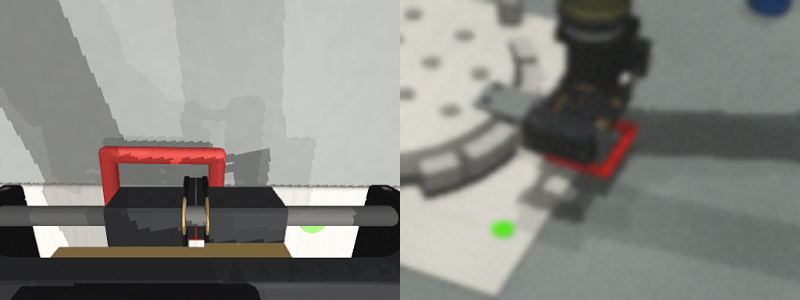

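The fingers are inside the opening, close to the green-side bar (pane pixel 196, with the bar at 218). I lower slightly and pull outward.

>>> arm_command(
  translation=[
    [-0.5,-0.3,0.8],
    [0,-0.7,0.2],
    [0,-0.7,0],
    [0,-0.5,0],
    [0,0,0],
  ],
  twist=[0.8,0,0,0,0],
)

```text
time_s: 3.52
tool_pos: [0.4777, 0.0261, 0.0215]
tool_rot: [178.2, -1.3, 77.8]
force: [4.9, -1.5, -3.4]
grip_width: 0.0005
```

```bash
python3 -c "
from h import *
pol()
"
```

```text
t 3.52 p [0.4777 0.0261 0.0215] rot [178.19  -1.29  77.76] R 0.2736 th -4.28 yaw-rel 4.25
tool force x,y,z -0.39 5.15 3.37 w 0.0005
```

>>> arm_command(
  translation=[
    [0,-0.7,0],
    [0,-0.7,0],
    [0,-0.7,0],
    [0,-0.5,0],
    [0,0,0],
  ],
  twist=[0,0,0,0,0],
)

```text
time_s: 4.15
tool_pos: [0.472, 0.0279, 0.0269]
tool_rot: [175.5, -1.7, 77.7]
force: [7.4, -2.3, -4.5]
grip_width: 0.0007
```

```bash
python3 -c "
from h import *
pol()
"
```

```text
t 4.15 p [0.472  0.0279 0.0269] rot [175.48  -1.67  77.67] R 0.2795 th -4.3 yaw-rel 4.17
tool force x,y,z -0.66 7.7 4.49 w 0.0007
```

>>> arm_command(
  translation=[
    [0,-1.3,0.4],
    [0,-1.3,0.4],
  ],
  twist=[0,0],
)

```text
time_s: 4.4
tool_pos: [0.465, 0.0321, 0.0254]
tool_rot: [173.4, -2.2, 77.6]
force: [12.2, -4.9, 11.6]
grip_width: 0.0004
```

```bash
python3 -c "
from h import *
o=pol()[0]; print(o['qpos'].round(1))
"
```

```text
t 4.4 p [0.465  0.0321 0.0254] rot [173.44  -2.18  77.6 ] R 0.2875 th -4.71 yaw-rel 4.51
tool force x,y,z -2.14 12.95 -11.56 w 0.0004
[-39.7   2.4  33.1 127.4  -1.7  43.7  72. ]
```

>>> arm_command(
  translation=[
    [0,-2.5,0],
    [0,-1.8,0],
  ],
  twist=[0,0],
)

```text
time_s: 4.65
tool_pos: [0.4592, 0.0363, 0.0341]
tool_rot: [169.0, -3.1, 77.6]
force: [37.3, -12.9, -17.1]
grip_width: 0.0004
```

```bash
python3 -c "
from h import *
o=pol()[0]; print(o['qpos'].round(1))
"
```

```text
t 4.65 p [0.4592 0.0363 0.0341] rot [169.02  -3.07  77.63] R 0.2942 th -5.17 yaw-rel 5.0
tool force x,y,z -4.57 39.19 17.06 w 0.0004
[-41.   -3.2  32.  131.4   4.4  40.   65.4]
```

>>> arm_command(
  translation=[
    [4.5,-0.9,0.9],
  ],
  twist=[9],
)

```text
time_s: 4.78
tool_pos: [0.4763, 0.0783, 0.0338]
tool_rot: [168.1, -5.5, 68.3]
force: [33.1, -17.6, -4.6]
grip_width: 0.0006
```

```bash
python3 -c "
from h import *
o=pol()[0]; print(o['qpos'].round(1), o['joint_velocities'].round(1))
"
```

```text
t 4.78 p [0.4763 0.0783 0.0338] rot [168.13  -5.55  68.26] R 0.2939 th -14.01 yaw-rel 4.47
tool force x,y,z -4.05 37.27 4.64 w 0.0006
[-43.1  -0.9  28.8 130.    4.8  38.1  49.9] [ -18.9   22.   -28.4  -14.7    4.7  -24.9 -124.2]
```

>>> arm_command(
  translation=[
    [4.5,-0.3,1.2],
  ],
  twist=[9],
)

```text
time_s: 4.9
tool_pos: [0.5042, 0.1209, 0.0331]
tool_rot: [168.2, -8.2, 59.0]
force: [11.7, -11.9, 19.2]
grip_width: 0.0006
```

```bash
python3 -c "
from h import *
o=pol()[0]; print(o['qpos'].round(1), o['joint_velocities'].round(1))
c=optics.read_camera('wrist'); d=optics.read_camera('side')
cv2.imwrite('pics/w3.png',np.hstack([cv2.resize(c['img'],(400,300)),cv2.resize(d['img'][150:240,210:330],(400,300))]))
pol()
"
```

```text
t 4.9 p [0.5042 0.1209 0.0331] rot [168.21  -8.24  59.01] R 0.2921 th -23.96 yaw-rel 5.18
tool force x,y,z -4.23 16.14 -19.2 w 0.0006
[-45.2   3.5  26.8 126.4   3.6  36.7  36.9] [ -15.7   35.1  -13.3  -29.7   -8.2  -13.  -102. ]
t 5.0 p [0.5063 0.1254 0.0335] rot [168.04  -8.37  59.53] R 0.2931 th -24.93 yaw-rel 6.66
tool force x,y,z -1.7 14.58 -15.66 w 0.0004
```

View pics/w3.png

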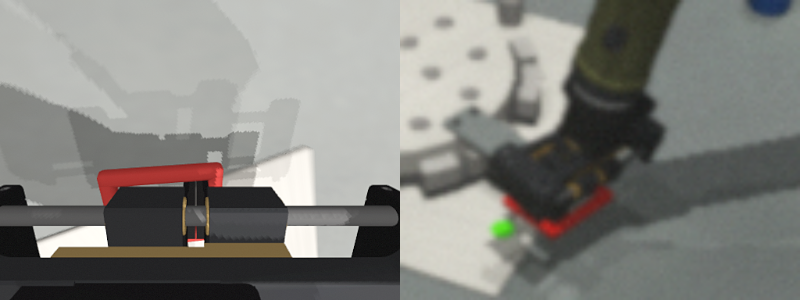

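The ring has been swung clear of the gap towards green: bar at (160,175) in the left pane, green dot at (503,228) in the right. I now relax inward so the pin rests on the quadrant.

>>> arm_command(
  translation=[
    [0,1.3,0.8],
    [0,1.2,0.8],
    [0,0,0],
  ],
  twist=[0,0,0],
)

```text
time_s: 5.38
tool_pos: [0.5328, 0.1118, 0.0253]
tool_rot: [168.0, -8.5, 59.5]
force: [0.1, 0.1, -0.3]
grip_width: 0.0007
```

```bash
python3 -c "
from h import *
o=pol()[0]
d=optics.read_camera('side');t=optics.read_camera('top')
for n,c in (('side',d),('top',t)):
  for b in blobs(mask(c['img'],'red')):
    u,v=b[0]
    if 180<u<320: print(n,b[0],b[1],ray(c,u,v,.042).round(4))
cv2.imwrite('pics/w4.png',np.hstack([cv2.resize(t['img'][160:235,190:290],(400,300),interpolation=2),cv2.resize(d['img'][150:240,210:330],(400,300),interpolation=2)]))
pol()
"
```

```text
t 5.38 p [0.5328 0.1118 0.0253] rot [167.95  -8.45  59.48] R 0.2638 th -26.04 yaw-rel 7.72
tool force x,y,z 0.14 0.05 0.28 w 0.0007
side [260.17692308 212.19230769] [247 203  26  17 130] [0.4924 0.121  0.042 ]
t 5.47 p [0.5321 0.1126 0.0253] rot [167.99  -8.46  59.56] R 0.2649 th -26.08 yaw-rel 7.84
tool force x,y,z -0.37 -0.08 0.01 w 0.0006
```

View pics/w4.png

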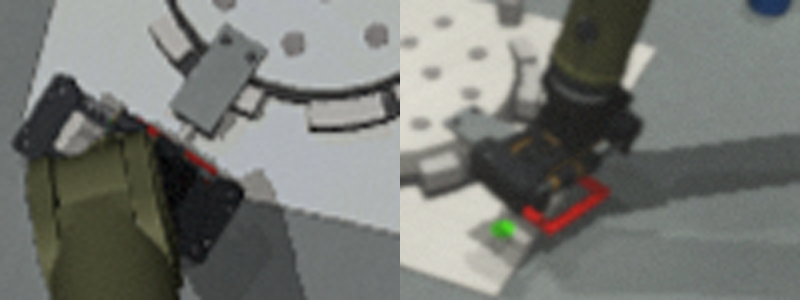

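The crop shows the bracket pointing about 20° towards green (my estimate: plate at -20°), still short of the notch. Force is about 0, so the pin rests on the quadrant. Now I push sideways.

>>> arm_command(
  translation=[
    [1.0,0.15,0.17],
    [1.0,0.12,0.17],
    [1.0,0.1,0.17],
  ],
  twist=[3,3,3],
)

```text
time_s: 5.85
tool_pos: [0.5435, 0.1282, 0.0219]
tool_rot: [170.0, -9.2, 50.0]
force: [-3.6, -5.5, 1.8]
grip_width: 0.0003
```

```bash
python3 -c "
from h import *
pol()"
```

```text
t 5.85 p [0.5435 0.1282 0.0219] rot [169.96  -9.21  50.02] R 0.2663 th -30.24 yaw-rel 2.46
tool force x,y,z -6.49 0.79 -1.84 w 0.0003
```

>>> arm_command(
  translation=[
    [0.9,0.03,0.15],
    [0.9,0.03,0.15],
  ],
  twist=[0.7,0.7],
)

```text
time_s: 6.1
tool_pos: [0.5499, 0.1359, 0.0193]
tool_rot: [170.5, -8.6, 48.4]
force: [-5.1, -6.2, 3.3]
grip_width: 0.0003
```

```bash
python3 -c "
from h import *
pol()"
```

```text
t 6.1 p [0.5499 0.1359 0.0193] rot [170.46  -8.64  48.36] R 0.2669 th -32.4 yaw-rel 2.96
tool force x,y,z -8.03 0.25 -3.27 w 0.0003
```

>>> arm_command(
  translation=[
    [0.9,0.03,0.05],
    [0.9,0.03,0.05],
  ],
  twist=[0.9,0.9],
)

```text
time_s: 6.35
tool_pos: [0.5585, 0.1447, 0.0194]
tool_rot: [170.9, -8.4, 46.4]
force: [-1.7, -1.0, 0.5]
grip_width: 0.0007
```

```bash
python3 -c "
from h import *
pol()"
```

```text
t 6.35 p [0.5585 0.1447 0.0194] rot [170.87  -8.4   46.37] R 0.2673 th -35.02 yaw-rel 3.59
tool force x,y,z -1.89 -0.58 -0.48 w 0.0007
```

>>> arm_command(
  translation=[
    [0.7,0.03,0.05],
  ],
  twist=[0.9],
)

```text
time_s: 6.48
tool_pos: [0.5632, 0.1501, 0.02]
tool_rot: [171.0, -8.6, 45.5]
force: [-0.1, -0.8, -1.2]
grip_width: 0.0005
```

```bash
python3 -c "
from h import *
pol()"
```

```text
t 6.47 p [0.5632 0.1501 0.02  ] rot [171.03  -8.56  45.46] R 0.2682 th -36.56 yaw-rel 4.22
tool force x,y,z -0.58 0.49 1.24 w 0.0005
```

>>> arm_command(
  translation=[
    [0.5,0.03,0.05],
  ],
  twist=[0.9],
)

```text
time_s: 6.6
tool_pos: [0.5669, 0.1537, 0.0203]
tool_rot: [171.2, -8.7, 44.5]
force: [0.7, -2.7, -1.9]
grip_width: 0.0003
```

```bash
python3 -c "
from h import *
pol()
d=optics.read_camera('side');t=optics.read_camera('top')
for n,c in (('side',d),('top',t)):
  for b in blobs(mask(c['img'],'red')):
    u,v=b[0]
    if 180<u<320: print(n,b[0],b[1],ray(c,u,v,.042).round(4))
cv2.imwrite('pics/w5.png',np.hstack([cv2.resize(t['img'][160:235,190:290],(400,300),interpolation=2),cv2.resize(d['img'][150:240,210:330],(400,300),interpolation=2)]))
"
```

```text
t 6.6 p [0.5669 0.1537 0.0203] rot [171.17  -8.7   44.55] R 0.2685 th -37.66 yaw-rel 4.4
tool force x,y,z -1.42 2.41 1.94 w 0.0003
side [243.76851852 217.26851852] [230 211  28  13 108] [0.5423 0.1581 0.042 ]
top [226.12244898 186.23469388] [216 177  20  21  98] [0.5763 0.1024 0.042 ]
```

View pics/w5.png

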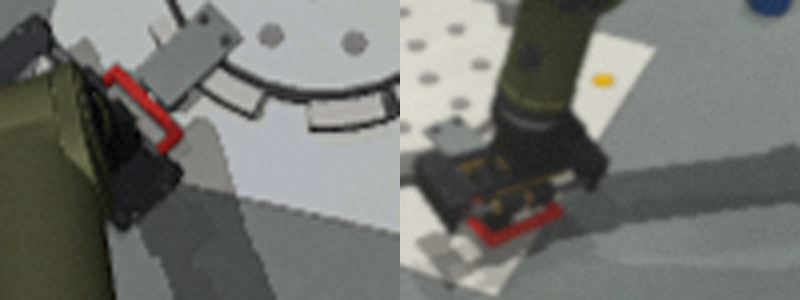

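The ring's inner bar, (105,70)–(180,140) in the left pane, now sits right at the bracket edge, so the plunger appears to have dropped home. I test the lock with a gentle push further.

>>> arm_command(
  translation=[
    [0.7,0.5,0.1],
    [0.7,0.1,0.1],
  ],
  twist=[0,0],
)

```text
time_s: 6.95
tool_pos: [0.5735, 0.1551, 0.018]
tool_rot: [171.6, -7.6, 44.4]
force: [-16.0, -13.9, 10.2]
grip_width: 0.0005
```

```bash
python3 -c "
from h import *
pol()"
```

```text
t 6.95 p [0.5735 0.1551 0.018 ] rot [171.64  -7.64  44.44] R 0.2654 th -38.93 yaw-rel 5.57
tool force x,y,z -21.17 -1.3 -10.24 w 0.0005
```

>>> arm_command(
  translation=[
    [-1.3,0,0],
    [-0.7,0,0],
    [0,0,0],
  ],
  twist=[0,0,0],
)

```text
time_s: 7.32
tool_pos: [0.5599, 0.1414, 0.0157]
tool_rot: [171.6, -7.8, 44.4]
force: [0.7, 0.1, -0.3]
grip_width: 0.0005
```

```bash
python3 -c "
from h import *
pol()"
```

```text
t 7.33 p [0.5599 0.1414 0.0157] rot [171.62  -7.79  44.45] R 0.264 th -34.77 yaw-rel 1.41
tool force x,y,z 0.6 0.44 0.32 w 0.0005
```

Free of contact, so I raise along the tool axis.

>>> arm_command(
  translation=[
    [0,0,-2],
    [0,0,-3],
    [0,0,-4],
    [0,0,-4],
    [0,0,-4],
  ],
  twist=[0,0,0,0,0],
)

```text
time_s: 7.95
tool_pos: [0.526, 0.1457, 0.1865]
tool_rot: [171.6, -7.9, 44.6]
force: [0.9, 0.5, -0.5]
grip_width: 0.0005
```

>>> arm_command(
  translation=[
    [4,-2,-3],
    [4,-2,-3],
    [4,-2,-3],
    [4,-2,-2],
    [4,-2,0],
    [0,0,0],
  ],
  twist=[0,0,0,0,0,0],
)

```text
time_s: 8.7
tool_pos: [0.5801, 0.3696, 0.3223]
tool_rot: [171.7, -9.2, 44.8]
force: [-0.1, -0.8, 0.5]
grip_width: 0.0002
```

```bash
python3 -c "
from h import *
pol()
d=optics.read_camera('side');t=optics.read_camera('top')
for n,c in (('side',d),('top',t)):
  for col,z in (('red',.042),('green',.01),('yellow',.01)):
    for b in blobs(mask(c['img'],col),4):
      u,v=b[0]
      if 180<u<320 and 120<v<250:
        ys,xs=np.where(b[2]); r=cv2.minAreaRect(np.c_[xs,ys].astype(np.float32)); print(n,col,b[1],ray(c,*b[0],z).round(4),ray(c,*r[0],z).round(4))
cv2.imwrite('pics/w6.png',np.hstack([cv2.resize(t['img'][160:235,190:290],(400,300),interpolation=2),cv2.resize(d['img'][150:240,210:330],(400,300),interpolation=2)]))
"
```

```text
t 8.7 p [0.5801 0.3696 0.3223] rot [171.72  -9.21  44.82] R 0.4504 th -57.01 yaw-rel 24.03
tool force x,y,z -0.65 0.5 -0.46 w 0.0002
side red [225 202  32  22 229] [0.561  0.1357 0.042 ] [0.5587 0.1339 0.042 ]
side yellow [268 172   6   4  18] [ 0.5004 -0.1419  0.01  ] [ 0.5006 -0.1429  0.01  ]
top red [204 176  31  31 238] [0.5573 0.1269 0.042 ] [0.5589 0.1272 0.042 ]
top green [217 190   6   6  29] [0.5596 0.128  0.01  ] [0.5587 0.1283 0.01  ]
top yellow [292 207   6   6  31] [ 0.5003 -0.1468  0.01  ] [ 0.5006 -0.147   0.01  ]
```

View pics/w6.png

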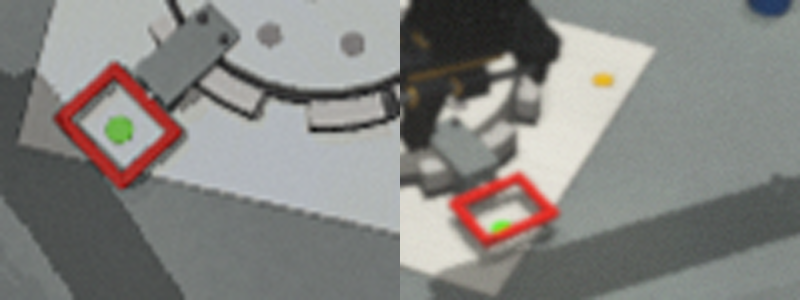

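```bash
python3 -c "
from h import *
env.sign_off()"
```

```text
the job is handed in; nothing more can be done
```

The plunger is home in the notch at the green dot, the plate is locked there, and the job is handed in at about 8.8 s of the 48 s allowed. No verdict was reported.

I hooked the red ring with closed fingers, pulled it out to its stop and swung the plate past the quadrant's edge. I then let the pin rest on the quadrant and pushed the ring sideways until it dropped in.

**Last checks**
- **At the stop:** the pull rose to about 39 N, well above the spring's 15 N, and stayed near that over the next row (0.125 s). I could not read the plunger travel directly.
- **Locked:** a sideways push at the notch was blocked at about 21 N, against about 8 N while the pin was sliding.
- **Over the dot:** the top camera puts the ring centre within about 2 mm of the green dot, with its inner bar at the bracket as when home.
- **Clear of everything:** the arm is raised off to the side, about 0.32 m high, with no contact force.

**What disagreed or went wrong**
- **Camera difference:** side and top views differ by about 5 to 7 mm in y for the ring, still well inside the 25 mm limit.
- **Tool tilt:** the tool leaned to about 12° in roll and 8–9° in pitch under load. The hook still held.
- **Bystanders:** the arm kept away from the loose things, but I did not measure their positions afterwards.

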